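# Shut down the power station, jack up its end and hold it

## Robot

A 6-joint arm with a two-finger parallel gripper is mounted at the origin on the work surface. World frame = base frame: x ahead of the robot, y to its left, z up, the work surface at z = 0. Lengths are in m, angles in rad, forces in N, time in s.
With the tool pointing down it reaches from about 0.25 to 0.775 m from the base axis. Payload 4 kg.
Tool frame: the origin (TCP) lies at the centre of the arm's flange, where the gripper is bolted on; the fingertips stand 199 mm ahead of it and the grasp point (between the pads) lies 180 mm ahead of it (robot.tcp_to_tips is the z of the fingertips in the tool frame, in m); z points along the fingers, y is the line along which they close (so a half turn about z gives the same grasp; the last joint's range is limited). The gripper opens to 94 mm and grips with 3 to 60 N. Pads are 16 mm wide; open, the fingers measure 119 mm over their backs; the gripper's body (75 mm by 177 mm) begins 78 mm behind the grasp point.
Start: joints at [-1.256, 0.087, 1.371, -0, 1.684, -0.103], TCP at [0.223, -0.503, 0.405] pointing down, gripper open.
Joint ranges: [-3.1, 3.1], [-0.76, 2.03], [0.27, 2.55], [-1.08, 4.22], [0.17, 2.65], [-2.57, 2.57]. Speed limits (rad/s): [2.79, 2.79, 3.14, 3.14, 3.14, 3.14].

## Interface

Orientations are given as [roll, pitch, yaw] about the fixed x, y, z axes, in that order (R = Rz(yaw) Ry(pitch) Rx(roll)).
In Python, from bench import robot gives the robot as it stands.
- The arm moves only by the tool play_rows, never from a script. Its arguments are lists of equal length, an entry for each row: "translation": the shift along the tool's x, y, z scaled (see below), a list of three; "twist": the turn, a rotation vector about the tool's x, y, z scaled (see below), a list of three; "gripper": the opening, from -1 (shut) to 1 (fully open). A call has 1 to 8 rows; each row shifts and turns the commanded pose from where the row before left it, along the tool's axes as they then stand; what a row does not reach is not made up. The controller multiplies each number of a shift by 0.04 m and each number of a turn by 0.1 rad. A row lasts 1/10 s, in which the tool goes at most 50 mm and 8.59 degrees, less where a joint would pass 70% of its speed; a pose out of reach is approached as far as the arm can. A call with a number of a shift or a turn outside -1 to 1 is refused whole. A call with a gripper value outside its range is refused whole. The fingers move at their own pace and stop on an object; the grip force is fixed at half the most. Time passes only in rows, so rows that do not move let the fingers close. It gives the time, the measured TCP pose, the force, the opening and the grip force at its end, in the units of the state.
- robot.get_obs(): the state, without advancing time (a new reading comes with each control period).
- robot.snapshot(name): name is "scene" or "side" or "wrist"; returns the picture (420x560x3 uint8, red, green, blue); there is no depth.
- robot.camera_model(name): a dict with "camera_matrix" (3x3 intrinsics, pixels), "rvec" (rotation vector, rad) and "tvec" (3), from world to camera coordinates, as OpenCV has them. Camera axes: x right, y down, z forward; pixel columns grow to the right and rows downward; lengths in m; the calibration is good to about 2 mm. A picture is of the moment at which its call begins: read the wrist's pose just before it. camera_model takes no time and is no camera call; for the wrist camera it gives the pose at the moment of the call.
- robot.close_job(): hands the job in; it is judged then, once.
Trained networks look in the newest picture that a camera, given by its name, has taken for a name from the list of things; names that differ only in an ending like _2 or _b are one class to them, and where a whole thing is asked for, a point or a joint stands for the part that bears it (a point fixed in the world has none). Each returns a list of dicts, best first, with "score" (0 to 1); they miss things now and then, are a little off and sometimes report something else, mostly with a low value. They report only what shows in the picture. A call takes as long as a camera call.
- robot.recognise(name, camera): "centre" ([x, y, z] in m, in world coordinates, good to about 4 mm: the middle of the surface that is visible of it).
- robot.spot_point(name, camera): "centre" ([x, y, z] in m, in world coordinates, good to about 4 mm: a listed point, or the origin of a listed thing).
The state is a dict: "time": time; "joint_positions": joint angles; "qvel": joint speeds; "joint_torque": joint torques, N m; "tool_pos": TCP position; "ee_rot": TCP orientation; "wrist_force": force on the tool from outside, world axes, zero at the start; "wrist_torque": the same for the moment, N m; "width": finger opening in m; "finger_force": force on a finger pad.
Only numpy, scipy, OpenCV 4.12 (cv2) and the standard library are available. Lean on these libraries where they do the work, as an engineer would, in place of code of your own. Each camera call takes 0.05 s, during which the arm holds its last target. There are 200 camera calls.

## Task

Shut down the portable power station by pressing the three keys on its top fully in, one at a time: small round, then square, then large round. Then set the lever jack flat on the bench with its saddle centred under the arrow-marked lift lug and try the lift once: push the handle all the way down so the jack raises the station, and let it all the way back up. Finally push the handle all the way down again and finish still holding it down, the station raised on the saddle and not touched by the robot; do not shove the station about or disturb the tub, jar and screwdriver.

Things in the scene. Friction and masses are not known exactly. Their poses are not given: they have to be found in the camera images.
- station: Portable power station, loose grey box 240 (x) x 200 (y) x 150 high mm, about 3 kg, on four rubber feet. Origin: centre of its underside on the bench; z up. Its -y side has the lift lug (at x = +55 mm) and, at x = -75, a small tie-down tab with a wire loop, not for lifting. Three plain white keys stand in a row along x on its top, at y = -30 mm.
- lift_point (a point): The marked lift point: centre of the underside of the steel lift lug, 62 mm above the bench, at (55, -130, 62) mm in the station's frame. The lug is a plate 50 wide x 8 thick that sticks out 55 mm from the -y side (the point lies 30 mm out from the wall); a raised arrow is on its top.
- key_small_top (a point): Centre of the top of the small round key (20 mm across), at x = -65 mm on the station, 162 mm above the bench when not pressed.
- key_square_top (a point): Centre of the top of the square key (26 mm wide), at x = 0 on the station, same height.
- key_large_top (a point): Centre of the top of the large round key (38 mm across), at x = +65 mm on the station, same height.
- key_small (a joint): Travel of the small round key in m: 0 out, 0.006 fully in; springs back. About 4 N presses it fully in. The other two are alike.
- key_square (a joint): Travel of the square key in m, 0 to 0.006.
- key_large (a joint): Travel of the large round key in m, 0 to 0.006.
- jack: Loose lever jack, 0.94 kg. Origin: on the bench under its carrying post; z up, +x to the saddle, -x to the handle. Base plate 80 wide (y), 12 thick, x = -130 to +100 mm. Post at the origin, 30 (x) x 24 (y), top 86 mm high: grip it here, closing along y; it balances about there. Saddle column, 36 square, at x = +80. Handle pivot at x = -45, 45 high, between plates 38 over both, 55 high.
- saddle_top (a point): Centre of the top of the jack's round steel saddle (40 mm across, 8 thick), at x = +80 mm on the jack, 48 mm above its underside with the handle up (14 mm below the lift point). Pushing the handle fully down raises it by 32 mm, so the station's end rises about 18 mm.
- handle_end (a point): Centre of the upper face of the rubber pad (45 x 36 x 12 mm) at the end of the pump handle, 160 mm from the pivot. Handle up: about x = -183 mm on the jack and 127 mm above the bench, pad sloping 0.5 rad (higher away from the post). Handle down: x = -205 mm, 51 mm high, pad level. Push it straight down.
- handle (a joint): Angle of the pump handle in rad: 0 up, 0.5 fully down against its stop. It is geared to the saddle and springs back up when let go; it takes about 2 N at the pad without load, about 5 to 9 N with the station on the saddle.
- tub: Bystander: open clear plastic tub 130 x 170 x 70 mm. Leave alone.
- glue: Bystander: jar 60 mm across, 90 mm high. Leave alone.
- driver: Bystander: screwdriver lying on the bench. Leave alone.

How it is judged:
By the outcome, as a careful person would: the job done as asked, in the order asked, and still so for the second after the job is handed in, while the arm keeps its last pose, push and grip.
It also fails if it takes over 72 s, if anything falls off the work surface, if the arm or the gripper's body presses on something with over 40 N, if the wrist force passes 120 N, or if a joint passes its speed limit or range.

## Working session

There is one attempt and no reset: what is moved stays moved. The work goes in short steps, Python scripts to look and compute and a tool call to move; the robot and the scene stay as the last step left them, time stands still between calls to the robot, and variables do not carry over. Pictures are saved under pics/ and viewed, at most 10 in all, crops included, and the job is handed in when it is done.

Besides the shell and the picture viewer there is one more tool, called after "Emit:" as name(argument=value, ...) on one line, values as JSON. play_rows: Moves the arm, as the interface text tells. Its arguments: {"type":"object","properties":{"translation":{"type":"array","items":{"type":"array","items":{"type":"number","minimum":-1,"maximum":1}}},"twist":{"type":"array","items":{"type":"array","items":{"type":"number","minimum":-1,"maximum":1}}},"gripper":{"type":"array","items":{"type":"number"}}},"required":["translation","twist","gripper"]}

```bash
ls; mkdir -p pics; cat > look.py <<'E'
from bench import robot
import numpy as np, cv2
np.set_printoptions(precision=4,suppress=True)
def spots(cam,names):
    for n in names:
        r=robot.spot_point(n,cam)
        print(cam,n,[(np.round(d['centre'],4).tolist(),round(d['score'],2)) for d in r[:2]])
def pic(cam,fn):
    im=robot.snapshot(cam); cv2.imwrite('pics/'+fn,cv2.cvtColor(im,cv2.COLOR_RGB2BGR)); return im
E
python3 - <<'E'
from look import *
for c in('scene','side'):
    pic(c,c+'0.png')
    spots(c,['station','lift_point','key_small_top','key_square_top','key_large_top','jack','saddle_top','handle_end','tub','glue','driver'])
o=robot.get_obs();print(o['tool_pos'],o['ee_rot'],o['time'])
E
```

```text
pics
scene station [([0.5317, 0.285, -0.0053], 0.72), ([0.599, 0.2698, 0.1627], 0.36)]
scene lift_point [([0.608, 0.1647, 0.0635], 0.91), ([0.7494, 0.223, 0.0031], 0.22)]
scene key_small_top []
scene key_square_top [([0.5327, 0.2572, 0.1618], 0.6)]
scene key_large_top [([0.6, 0.2684, 0.1631], 0.38)]
scene jack [([0.5697, -0.2098, -0.0004], 0.62)]
scene saddle_top [([0.4954, -0.2477, 0.0464], 0.52), ([0.5333, 0.2826, -0.0033], 0.23)]
scene handle_end [([0.7315, -0.1253, 0.1259], 0.57)]
scene tub [([0.7909, -0.0762, -0.0026], 0.92)]
scene glue [([0.7502, 0.221, 0.0001], 0.61)]
scene driver [([0.4104, -0.4951, -0.0049], 0.97)]
side station [([0.5315, 0.2839, 0.0], 0.83)]
side lift_point []
side key_small_top [([0.4762, 0.2469, 0.1611], 0.56)]
side key_square_top [([0.5392, 0.257, 0.167], 0.68)]
side key_large_top [([0.6, 0.2617, 0.1618], 0.73)]
side jack [([0.567, -0.2133, 0.0001], 0.62)]
side saddle_top [([0.498, -0.2419, 0.0496], 0.65)]
side handle_end [([0.732, -0.1234, 0.127], 0.76)]
side tub [([0.7931, -0.0697, 0.0009], 0.78), ([0.4761, 0.2511, 0.1658], 0.64)]
side glue [([0.7533, 0.2257, 0.0008], 0.68)]
side driver [([0.4179, -0.4955, 0.0002], 0.74)]
[ 0.2232 -0.5027  0.4047] [ 3.1415 -0.      0.4178] 1.2
```

View pics/scene0.png

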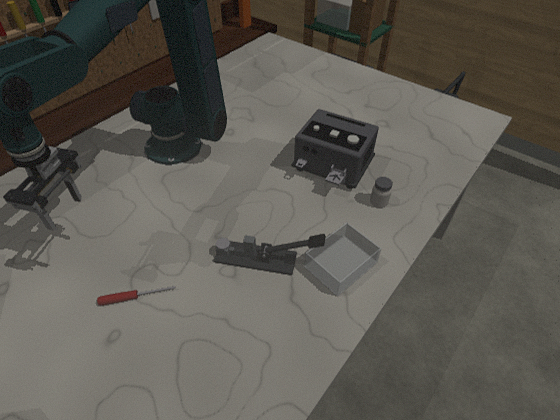

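View pics/side0.png

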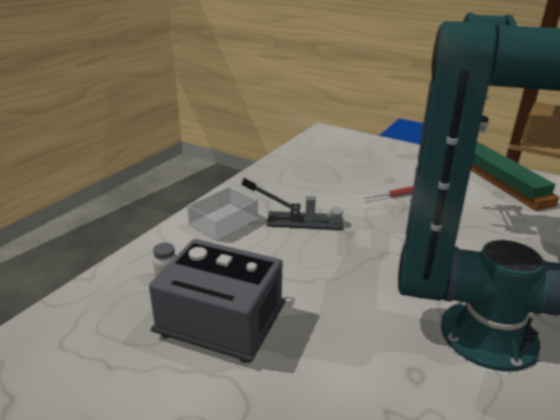

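The scene picture shows the station at about (337,145), with its lug at (336,173). The jack is at (265,255), its handle pad at (317,240) beside the tub (345,258). The side view agrees: keys at (198,253), (224,260) and (251,267). The network points match both pictures, so I'm moving towards the keys with the gripper closing.

Emit:
play_rows(translation=[[0.84,-0.91,0],[0.84,-0.91,0],[0.84,-0.91,0],[0.84,-0.91,0],[0.84,-0.91,0],[0.84,-0.91,0],[0.84,-0.91,0],[0.84,-0.91,0]], twist=[[0,0,0],[0,0,0],[0,0,0],[0,0,0],[0,0,0],[0,0,0],[0,0,0],[0,0,0]], gripper=[-1,-1,-1,-1,-1,-1,-1,-1])

```text
time: 2.0
tool_pos: [0.3506, -0.1255, 0.405]
ee_rot: [3.14, -0.001, 0.417]
wrist_force: [1.2, -0.3, -0.6]
width: 0.0333
finger_force: 0.0
```

Emit:
play_rows(translation=[[0.84,-0.91,0],[0.84,-0.91,0],[0.84,-0.91,0],[0.84,-0.91,0],[0.84,-0.91,0],[0,0,0]], twist=[[0,0,0],[0,0,0],[0,0,0],[0,0,0],[0,0,0],[0,0,0]], gripper=[-1,-1,-1,-1,-1,-1])

```text
time: 2.6
tool_pos: [0.4309, 0.1117, 0.4043]
ee_rot: [-3.139, -0.0, 0.426]
wrist_force: [-0.2, -0.2, 0.6]
width: 0.0005
finger_force: 0.0
```

```bash
python3 - <<'E'
from look import *
o=robot.get_obs();print(o['tool_pos'],o['ee_rot'],o['time'],o['wrist_force'],o['joint_positions'])
pic('wrist','wrist1.png')
for i in range(2):
    spots('wrist',['key_small_top','key_square_top','key_large_top','lift_point','station'])
    robot.snapshot('wrist')
robot.snapshot('scene');spots('scene',['lift_point','key_square_top','station'])
E
```

```text
[0.4309 0.1117 0.4043] [-3.1395 -0.0004  0.4265] 2.6 [-0.1745 -0.2259  0.5727] [ 0.1254 -0.1491  1.6014  0.0021  1.6895  1.27  ]
wrist key_small_top [([0.475, 0.2432, 0.1629], 0.65)]
wrist key_square_top []
wrist key_large_top []
wrist lift_point [([0.6095, 0.1641, 0.0629], 0.91), ([0.4701, 0.2463, 0.1624], 0.58)]
wrist station []
wrist key_small_top [([0.4732, 0.2442, 0.1638], 0.59)]
wrist key_square_top []
wrist key_large_top []
wrist lift_point [([0.6087, 0.1658, 0.0645], 0.67)]
wrist station [([0.5334, 0.2867, 0.0006], 0.82)]
scene lift_point [([0.6068, 0.1635, 0.0631], 0.61), ([0.5989, 0.2679, 0.1655], 0.45)]
scene key_square_top [([0.5354, 0.2553, 0.158], 0.4)]
scene station [([0.5309, 0.2857, -0.0003], 0.64)]
```

View pics/wrist1.png

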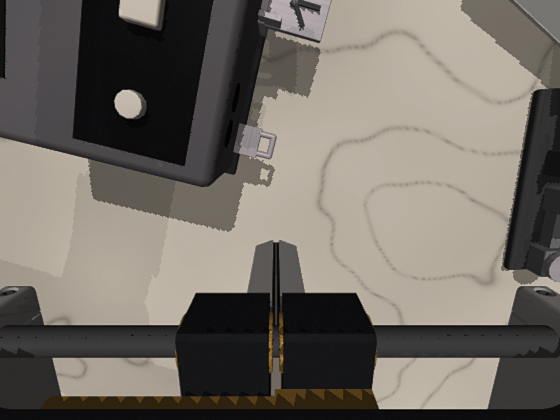

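The wrist picture shows the small key at (130,103), the square key's edge at (140,12), the lug with its arrow at (298,12) and the tie-down tab at (262,143). Next I fit the station pose.

```bash
cat >> look.py <<'E'
def ray(cam,uv,z,m=None):
    m=m or robot.camera_model(cam);R,_=cv2.Rodrigues(np.array(m['rvec'],float));t=np.array(m['tvec']).ravel()
    d=R.T@np.linalg.solve(np.array(m['camera_matrix']),[uv[0],uv[1],1.]);c=-R.T@t
    return c+d*(z-c[2])/d[2]
def fit2(L,W,w):
    L,W,w=np.array(L),np.array(W),np.array(w,float)[:,None]
    a=(L*w).sum(0)/w.sum();b=(W*w).sum(0)/w.sum();l=L-a;q=(W-b)*w
    y=np.arctan2((l[:,0]*q[:,1]-l[:,1]*q[:,0]).sum(),(l*q).sum())
    R=np.array([[np.cos(y),-np.sin(y)],[np.sin(y),np.cos(y)]]);t=b-R@a
    return y,t,R,W-(L@R.T+t)
E
python3 - <<'E'
from look import *
print(ray('wrist',(130,102),.162))
L=[[-.065,-.03],[0,-.03],[.065,-.03],[.055,-.13],[0,0]]
W=[[.4745,.2455],[.536,.2565],[.600,.2655],[.6083,.1645],[.532,.285]]
y,t,R,res=fit2(L,W,[3,3,2,4,3]);print(y,t,'\n',res,'\n',np.array(L)@R.T+t)
L=[[0,0],[.08,0],[-.183,0]];W=[[.5684,-.2115],[.4967,-.2448],[.7318,-.1243]]
y,t,R,res=fit2(L,W,[1,1,1]);print(y,t,'\n',res)
E
```

```text
[0.4762 0.2396 0.162 ]
0.1604449408635411 [0.5324 0.285 ] 
 [[ 0.0015  0.0005]
 [-0.0012  0.0011]
 [-0.0014 -0.0003]
 [ 0.0008 -0.001 ]
 [-0.0004 -0.    ]] 
 [[0.473  0.245 ]
 [0.5372 0.2554]
 [0.6014 0.2658]
 [0.6075 0.1655]
 [0.5324 0.285 ]]
-2.665074509760043 [ 0.5685 -0.2093] 
 [[-0.0001 -0.0022]
 [-0.0007  0.0012]
 [ 0.0007  0.001 ]]
```

Emit:
play_rows(translation=[[0.78,-0.85,0],[0.78,-0.85,0],[0.78,-0.85,0],[0,0,0.4],[0,0,0.5],[0,0,0.1],[0,0,0.1],[0,0,0.05]], twist=[[0,0,0],[0,0,0],[0,0,0],[0,0,0],[0,0,0],[0,0,0],[0,0,0],[0,0,0]], gripper=[-1,-1,-1,-1,-1,-1,-1,-1])

```text
time: 4.25
tool_pos: [0.4745, 0.2381, 0.3595]
ee_rot: [-3.141, -0.001, 0.418]
wrist_force: [-1.8, 0.0, 1.6]
width: 0.0002
finger_force: 1.0
```

Emit:
play_rows(translation=[[0,0,0],[0,0,0]], twist=[[0,0,0],[0,0,0]], gripper=[-1,-1])

```text
time: 4.45
tool_pos: [0.4746, 0.2381, 0.3599]
ee_rot: [3.142, -0.002, 0.417]
wrist_force: [-0.8, 0.3, 2.3]
width: 0.0005
finger_force: 0.9
```

Emit:
play_rows(translation=[[0,0,0.1],[0,0,0.1],[0,0,0],[0,0,0]], twist=[[0,0,0],[0,0,0],[0,0,0],[0,0,0]], gripper=[-1,-1,-1,-1])

```text
time: 4.85
tool_pos: [0.4745, 0.2381, 0.3551]
ee_rot: [3.141, -0.005, 0.418]
wrist_force: [-5.5, -2.7, 14.7]
width: 0.0006
finger_force: 7.8
```

Emit:
play_rows(translation=[[0,0,0.05],[0,0,0],[0,0,0]], twist=[[0,0,0],[0,0,0],[0,0,0]], gripper=[-1,-1,-1])

```text
time: 5.15
tool_pos: [0.4743, 0.238, 0.355]
ee_rot: [3.141, -0.006, 0.418]
wrist_force: [-7.8, -2.9, 21.2]
width: 0.0006
finger_force: 10.7
```

```bash
python3 - <<'E'
from look import *
o=robot.get_obs();print(o['tool_pos'],o['wrist_force'])
cv2.imwrite('pics/p2.png',cv2.resize(cv2.cvtColor(robot.snapshot('wrist'),cv2.COLOR_RGB2BGR)[0:420,100:460],None,fx=1.4,fy=1.4))
E
```

```text
[0.4743 0.238  0.355 ] [-7.7912 -2.8885 21.2145]
```

View pics/p2.png

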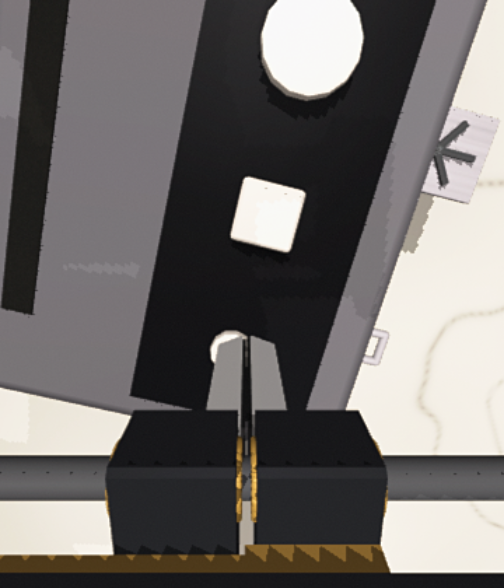

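Stopped hard at tip z = 0.156, so the small key is fully in. The picture shows the finger on that key, with the square key at (268,214) and the large one at (312,45). Next is the square key.

Emit:
play_rows(translation=[[0,0,-0.3],[0,0,-0.34],[0.8,0.12,0],[0.8,0.12,0],[0,0,0],[0,0,0.3],[0,0,0.1],[0,0,0.1]], twist=[[0,0,0],[0,0,0],[0,0,0],[0,0,0],[0,0,0],[0,0,0],[0,0,0],[0,0,0]], gripper=[-1,-1,-1,-1,-1,-1,-1,-1])

```text
time: 6.0
tool_pos: [0.5364, 0.2552, 0.3552]
ee_rot: [3.141, -0.001, 0.418]
wrist_force: [-1.8, -1.0, 16.6]
width: 0.0008
finger_force: 8.1
```

Emit:
play_rows(translation=[[0,0,0.08],[0,0,0.03],[0,0,0],[0,0,0]], twist=[[0,0,0],[0,0,0],[0,0,0],[0,0,0]], gripper=[-1,-1,-1,-1])

```text
time: 6.4
tool_pos: [0.5357, 0.255, 0.3552]
ee_rot: [3.141, -0.005, 0.418]
wrist_force: [-2.7, -2.0, 16.1]
width: 0.0004
finger_force: 7.6
```

Emit:
play_rows(translation=[[0,0,-0.3],[0,0,-0.34],[0.8,0.21,0],[0.8,0.21,0],[0,0,0],[0,0,0.3],[0,0,0.1],[0,0,0.1]], twist=[[0,0,0],[0,0,0],[0,0,0],[0,0,0],[0,0,0],[0,0,0],[0,0,0],[0,0,0]], gripper=[-1,-1,-1,-1,-1,-1,-1,-1])

```text
time: 7.2
tool_pos: [0.6013, 0.266, 0.3557]
ee_rot: [3.141, 0.0, 0.418]
wrist_force: [-1.3, -0.2, 3.6]
width: 0.0009
finger_force: 1.9
```

Emit:
play_rows(translation=[[0,0,0.08],[0,0,0.03],[0,0,0],[0,0,0]], twist=[[0,0,0],[0,0,0],[0,0,0],[0,0,0]], gripper=[-1,-1,-1,-1])

```text
time: 7.6
tool_pos: [0.6008, 0.2659, 0.3553]
ee_rot: [3.141, -0.003, 0.418]
wrist_force: [-5.1, -2.5, 11.4]
width: 0.0003
finger_force: 5.5
```

Emit:
play_rows(translation=[[0,0,-0.4],[0,0,-0.9],[0,0,0]], twist=[[0,0,0],[0,0,0],[0,0,0]], gripper=[-1,-1,-1])

```text
time: 7.9
tool_pos: [0.6016, 0.2662, 0.4095]
ee_rot: [3.141, -0.01, 0.418]
wrist_force: [0.1, -0.6, 1.2]
width: 0.0001
finger_force: 0.0
```

All three keys are in. Next, over to the jack and turn the tool.

Emit:
play_rows(translation=[[-0.51,0.95,0],[-0.51,0.95,0],[-0.51,0.95,0],[-0.51,0.95,0],[-0.51,0.95,0],[-0.51,0.95,0],[-0.51,0.95,0],[-0.51,0.95,0]], twist=[[0,0,0],[0,0,0],[0,0,0],[0,0,0],[0,0,0],[0,0,0],[0,0,0],[0,0,0]], gripper=[1,1,1,1,1,1,1,1])

```text
time: 8.7
tool_pos: [0.5753, -0.0793, 0.4023]
ee_rot: [-3.141, 0.001, 0.418]
wrist_force: [0.2, 0.2, -0.5]
width: 0.061
finger_force: 0.0
```

Emit:
play_rows(translation=[[-0.51,0.95,0],[-0.51,0.95,0],[-0.51,0.95,0],[0,0,0],[0,0,0],[0,0,0],[0,0,0],[0,0,0]], twist=[[0,0,0],[0,0,0],[0,0,0],[0,0,-1],[0,0,-1],[0,0,-1],[0,0,-1],[0,0,-1]], gripper=[1,1,1,1,1,1,1,1])

```text
time: 9.5
tool_pos: [0.5661, -0.2067, 0.4021]
ee_rot: [-3.14, 0.0, 0.922]
wrist_force: [-0.1, 0.2, -0.2]
width: 0.0937
finger_force: 0.0
```

Emit:
play_rows(translation=[[0,0,0],[0,0,0],[0,0,0],[0,0,0],[0,0,0],[0,0,0],[0,0,0],[0,0,0]], twist=[[0,0,-1],[0,0,-1],[0,0,-1],[0,0,-1],[0,0,-1],[0,0,-1],[0,0,-1],[0,0,-1]], gripper=[1,1,1,1,1,1,1,1])

```text
time: 10.3
tool_pos: [0.5662, -0.2065, 0.4021]
ee_rot: [-3.14, -0.001, 1.722]
wrist_force: [0.1, 0.5, 0.1]
width: 0.0939
finger_force: 0.0
```

Emit:
play_rows(translation=[[0,0,0],[0,0,0],[0,0,0],[0,0,0],[0,0,0],[0,0,0],[0,0,0],[0,0,0]], twist=[[0,0,-1],[0,0,-1],[0,0,-1],[0,0,-1],[0,0,-1],[0,0,-1],[0,0,-1],[0,0,-1]], gripper=[1,1,1,1,1,1,1,1])

```text
time: 11.1
tool_pos: [0.5661, -0.2065, 0.4021]
ee_rot: [-3.141, -0.001, 2.522]
wrist_force: [-0.2, 0.3, 1.2]
width: 0.0936
finger_force: 0.0
```

Emit:
play_rows(translation=[[0,0,0],[0,0,0],[0,0,0],[0,0,0],[0,0,0],[0,0,0],[0,0,0],[0,0,0]], twist=[[0,0,-1],[0,0,-1],[0,0,-1],[0,0,-1],[0,0,-1],[0,0,-1],[0,0,-1],[0,0,-1]], gripper=[1,1,1,1,1,1,1,1])

```text
time: 11.9
tool_pos: [0.5662, -0.2065, 0.4021]
ee_rot: [3.141, -0.001, -2.961]
wrist_force: [-0.8, -0.3, -0.2]
width: 0.0941
finger_force: 0.0
```

Emit:
play_rows(translation=[[0,0,0],[0,0,0],[0,0,0],[0,0,0],[0,0,0]], twist=[[0,0,-1],[0,0,-1],[0,0,-1],[0,0,0],[0,0,0]], gripper=[1,1,1,1,1])

```text
time: 12.4
tool_pos: [0.5664, -0.2067, 0.4025]
ee_rot: [3.141, -0.001, -2.667]
wrist_force: [-0.0, -0.6, -0.3]
width: 0.0937
finger_force: 0.0
```

```bash
python3 - <<'E'
from look import *
o=robot.get_obs();print(o['tool_pos'],o['ee_rot'],o['time'],o['joint_positions'])
pic('wrist','wrist3.png')
for i in range(2):
    spots('wrist',['jack','saddle_top','handle_end']); robot.snapshot('wrist')
robot.snapshot('side');spots('side',['jack','saddle_top','handle_end','lift_point','station','key_square_top','tub'])
E
```

```text
[ 0.5664 -0.2067  0.4025] [ 3.1408 -0.0005 -2.6672] 12.4 [-0.444   0.2064  1.2405  0.0001  1.6957 -2.4891]
wrist jack [([0.5693, -0.2148, -0.0038], 0.88)]
wrist saddle_top [([0.4965, -0.2425, 0.0498], 0.91), ([0.5654, -0.2107, -0.0059], 0.2)]
wrist handle_end [([0.7274, -0.1268, 0.1299], 0.6)]
wrist jack [([0.5676, -0.2138, -0.0002], 0.81)]
wrist saddle_top [([0.4974, -0.2428, 0.0475], 0.57), ([0.7856, -0.0697, 0.0011], 0.47)]
wrist handle_end [([0.7293, -0.1261, 0.1283], 0.63)]
side jack [([0.5667, -0.2129, -0.0019], 0.57)]
side saddle_top [([0.4969, -0.2426, 0.049], 0.44)]
side handle_end [([0.7344, -0.1234, 0.1299], 0.75)]
side lift_point []
side station [([0.5336, 0.2863, 0.002], 0.89), ([0.5651, -0.2128, -0.0015], 0.45)]
side key_square_top [([0.5379, 0.2619, 0.1644], 0.51)]
side tub [([0.7883, -0.0683, 0.0038], 0.75)]
```

View pics/wrist3.png

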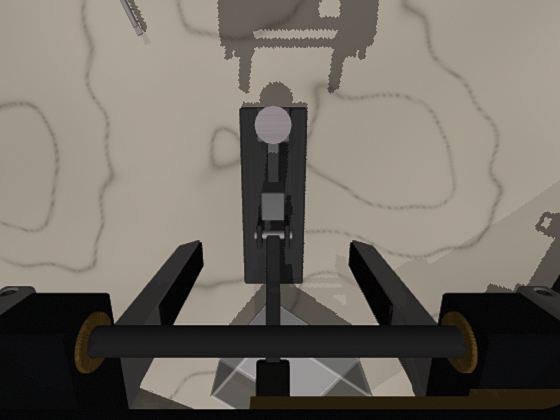

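The wrist picture shows the jack lined up with the tool: saddle (273,125), post (273,206), handle running down to the pad (272,378) next to the tub.

```bash
python3 - <<'E'
from look import *
print(ray('wrist',(273,125),.048),ray('wrist',(272.5,206),.086))
L=[[0,0],[.08,0],[-.183,0]];W=[[.568,-.213],[.497,-.2432],[.7305,-.1252]]
y,t,R,res=fit2(L,W,[1,1,1]);print(y,t,'\n',res)
E
```

```text
[ 0.4978 -0.245   0.048 ] [ 0.5689 -0.2089  0.086 ]
-2.6688702879662687 [ 0.5679 -0.2094] 
 [[ 0.0001 -0.0036]
 [ 0.0003  0.0027]
 [-0.0004  0.0009]]
```

Emit:
play_rows(translation=[[0,-0.09,0.9],[0,0,1],[0,0,1],[0,0,0.7],[0,0,0.3],[0,0,0]], twist=[[0,0,0],[0,0,0],[0,0,0],[0,0,0],[0,0,0],[0,0,0]], gripper=[1,1,1,1,1,1])

```text
time: 13.85
tool_pos: [0.5679, -0.21, 0.245]
ee_rot: [3.138, -0.003, -2.665]
wrist_force: [0.6, 0.4, -0.2]
width: 0.0944
finger_force: 0.0
```

Emit:
play_rows(translation=[[0,0,0],[0,0,0],[0,0,0],[0,0,0],[0,0,0],[0,0,0],[0,0,0],[0,0,0]], twist=[[0,0,0],[0,0,0],[0,0,0],[0,0,0],[0,0,0],[0,0,0],[0,0,0],[0,0,0]], gripper=[-1,-1,-1,-1,-1,-1,-1,-1])

```text
time: 14.65
tool_pos: [0.5684, -0.2103, 0.247]
ee_rot: [3.142, -0.0, -2.665]
wrist_force: [-0.2, -0.4, -0.3]
width: 0.0331
finger_force: 0.0
```

Emit:
play_rows(translation=[[0,0,0],[0,0,0],[0,0,0],[0,0,0],[0,0,0]], twist=[[0,0,0],[0,0,0],[0,0,0],[0,0,0],[0,0,0]], gripper=[-1,-1,-1,-1,-1])

```text
time: 15.15
tool_pos: [0.5681, -0.2097, 0.247]
ee_rot: [3.14, -0.0, -2.665]
wrist_force: [-3.3, 5.1, 3.4]
width: 0.0239
finger_force: 30.0
```

Emit:
play_rows(translation=[[0,0,-0.2],[0,0,-0.4],[0,0,-0.6],[0,0,-0.6],[0,0,-0.6],[0,0,-0.6],[0,0,0],[0,0,0]], twist=[[0,0,0],[0,0,0],[0,0,0],[0,0,0],[0,0,0],[0,0,0],[0,0,0],[0,0,0]], gripper=[-1,-1,-1,-1,-1,-1,-1,-1])

```text
time: 15.95
tool_pos: [0.5683, -0.2106, 0.3652]
ee_rot: [3.141, -0.002, -2.666]
wrist_force: [0.9, -0.3, -10.7]
width: 0.0239
finger_force: 30.0
```

Lifted cleanly. Turning the jack (tool +1.886 rad) and checking the tub's outline against the path.

Emit:
play_rows(translation=[[0,0,0],[0,0,0],[0,0,0],[0,0,0],[0,0,0],[0,0,0],[0,0,0],[0,0,0]], twist=[[0,0,0.5],[0,0,0.9],[0,0,0.9],[0,0,0.9],[0,0,0.9],[0,0,0.9],[0,0,0.9],[0,0,0.9]], gripper=[-1,-1,-1,-1,-1,-1,-1,-1])

```text
time: 16.75
tool_pos: [0.568, -0.2102, 0.3629]
ee_rot: [3.14, -0.007, 2.934]
wrist_force: [-0.0, -0.2, -8.9]
width: 0.0241
finger_force: 30.0
```

Emit:
play_rows(translation=[[0,0,0],[0,0,0],[0,0,0],[0,0,0],[0,0,0],[0,0,0],[0,0,0],[0,0,0]], twist=[[0,0,0.9],[0,0,0.9],[0,0,0.9],[0,0,0.9],[0,0,0.9],[0,0,0.9],[0,0,0.9],[0,0,0.9]], gripper=[-1,-1,-1,-1,-1,-1,-1,-1])

```text
time: 17.55
tool_pos: [0.568, -0.2102, 0.3628]
ee_rot: [-3.138, -0.006, 2.214]
wrist_force: [0.2, -0.2, -8.8]
width: 0.0242
finger_force: 30.0
```

Emit:
play_rows(translation=[[0,0,0],[0,0,0],[0,0,0],[0,0,0],[0,0,0],[0,0,0],[0,0,0],[0,0,0]], twist=[[0,0,0.9],[0,0,0.9],[0,0,0.9],[0,0,0.9],[0,0,0.9],[0,0,0.36],[0,0,0],[0,0,0]], gripper=[-1,-1,-1,-1,-1,-1,-1,-1])

```text
time: 18.35
tool_pos: [0.5682, -0.2102, 0.3644]
ee_rot: [-3.138, -0.002, 1.733]
wrist_force: [-0.5, -0.9, -9.7]
width: 0.0236
finger_force: 30.0
```

```bash
python3 - <<'E'
from look import *
o=robot.get_obs();print(o['tool_pos'],o['ee_rot'],o['time'],o['joint_positions'])
m=robot.camera_model('scene')
for uv in[(342,225),(380,253),(338,294),(299,262)]: print(uv,ray('scene',uv,.07,m))
pic('wrist','wrist4.png')
for i in range(2):
    spots('wrist',['saddle_top','lift_point','jack']); robot.snapshot('wrist')
robot.snapshot('scene'); spots('scene',['station','lift_point','saddle_top','jack','handle_end'])
E
```

```text
[ 0.5682 -0.2102  0.3644] [-3.1381 -0.0024  1.7326] 18.35 [-0.4479  0.2235  1.2954 -0.      1.627  -0.6097]
(342, 225) [0.7405 0.0032 0.07  ]
(380, 253) [ 0.8759 -0.0181  0.07  ]
(338, 294) [ 0.8547 -0.1976  0.07  ]
(299, 262) [ 0.7198 -0.1794  0.07  ]
wrist saddle_top [([0.556, -0.1294, 0.1697], 0.93), ([0.5656, -0.2135, 0.1135], 0.55)]
wrist lift_point []
wrist jack [([0.5671, -0.2156, 0.1129], 0.95)]
wrist saddle_top [([0.555, -0.128, 0.1694], 0.78)]
wrist lift_point [([0.7857, -0.0706, 0.0048], 0.31)]
wrist jack [([0.5681, -0.2121, 0.116], 0.93)]
scene station [([0.5343, 0.2815, -0.0042], 0.62)]
scene lift_point [([0.6091, 0.1664, 0.0631], 0.74)]
scene saddle_top []
scene jack [([0.569, -0.2083, 0.1192], 0.86)]
scene handle_end [([0.5975, -0.3911, 0.2463], 0.72)]
```

View pics/wrist4.png

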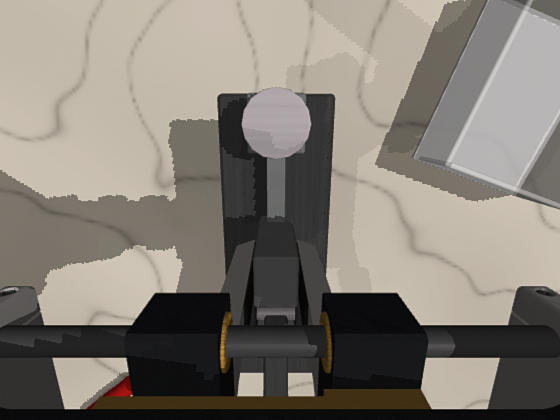

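The wrist picture shows the jack squarely held, its saddle at (276,122). The tub (490,110) lies well to the right and the path is clear.

Emit:
play_rows(translation=[[0.3,0.16,0],[0.7,0.31,0],[0.78,0.36,0],[0.78,0.36,0],[0.78,0.36,0],[0.78,0.36,0],[0.78,0.36,0],[0.56,0.22,0]], twist=[[0,0,0],[0,0,0],[0,0,0],[0,0,0],[0,0,0],[0,0,0],[0,0,0],[0,0,0]], gripper=[-1,-1,-1,-1,-1,-1,-1,-1])

```text
time: 19.9
tool_pos: [0.6321, 0.0249, 0.367]
ee_rot: [3.141, -0.002, 1.734]
wrist_force: [0.9, 0.1, -9.7]
width: 0.024
finger_force: 30.0
```

Emit:
play_rows(translation=[[0,0,0],[0,0,0.5],[0,0,0.7],[0,0,0.7],[0,0,0.4],[0,0,0],[0,0,0]], twist=[[0,0,0],[0,0,0],[0,0,0],[0,0,0],[0,0,0],[0,0,0],[0,0,0]], gripper=[-1,-1,-1,-1,-1,-1,-1])

```text
time: 20.6
tool_pos: [0.632, 0.0213, 0.2757]
ee_rot: [3.141, 0.0, 1.732]
wrist_force: [0.3, -1.1, -8.9]
width: 0.024
finger_force: 30.0
```

```bash
python3 - <<'E'
from look import *
o=robot.get_obs();print(o['tool_pos'],o['ee_rot'],o['time'],o['wrist_force'])
pic('wrist','wrist5.png')
for i in range(2):
    spots('wrist',['saddle_top','lift_point','station']); robot.snapshot('wrist')
robot.snapshot('scene'); spots('scene',['station','lift_point','saddle_top'])
E
```

```text
[0.632  0.0213 0.2757] [3.1407 0.0002 1.7318] 20.6 [ 0.2653 -1.0778 -8.8661]
wrist saddle_top [([0.6178, 0.1052, 0.0779], 0.66)]
wrist lift_point []
wrist station []
wrist saddle_top [([0.6175, 0.103, 0.0819], 0.96)]
wrist lift_point []
wrist station []
scene station [([0.5309, 0.2829, -0.0041], 0.89)]
scene lift_point []
scene saddle_top [([0.6083, 0.1638, 0.0645], 0.47)]
```

View pics/wrist5.png

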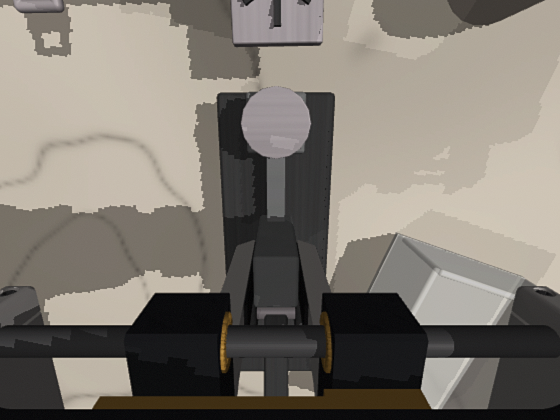

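The wrist picture shows the lug's outer edge from (233,45) to (324,43) ahead of the saddle (276,122), well aligned, with the tub clear at right. I'll measure both in the same picture.

```bash
python3 - <<'E'
from look import *
im=cv2.imread('pics/wrist5.png');cv2.imwrite('pics/c5.png',cv2.resize(im[0:60,200:360],None,fx=5,fy=5,interpolation=cv2.INTER_NEAREST))
s=ray('wrist',(276.3,122),.0767);a=ray('wrist',(233,45.5),.062);b=ray('wrist',(323,44.5),.062)
print(s,a,b,np.linalg.norm(a-b),np.arctan2(*(b-a)[1::-1]))
m=(a+b)/2; y=1.732; d=np.array([np.cos(y),np.sin(y)]); n=np.array([np.sin(y),-np.cos(y)])
e=m[:2]+.025*d; print('lift',e,'saddle->lift fwd,right',(e-s[:2])@d,(e-s[:2])@n)
E
```

```text
[0.6194 0.1022 0.0767] [0.5878 0.1404 0.062 ] [0.6392 0.1492 0.062 ] 0.05216090953004377 0.17015300823048438
lift [0.6095 0.1695] saddle->lift fwd,right 0.06796020804935911 0.001027778832677083
```

View pics/c5.png

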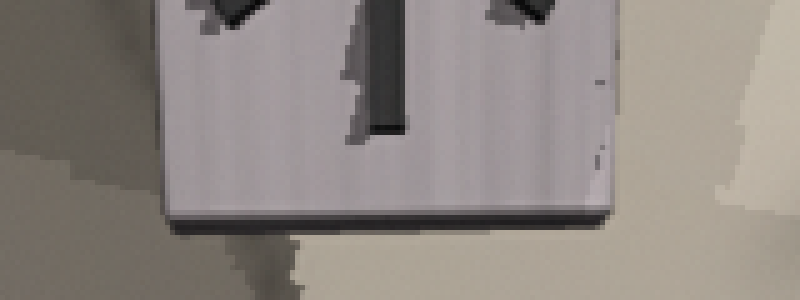

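Emit:
play_rows(translation=[[0,0,0.3],[0,0,0.29],[0,0,0],[0,0,0]], twist=[[0,0,0],[0,0,0],[0,0,0],[0,0,0]], gripper=[-1,-1,-1,-1])

```text
time: 21.65
tool_pos: [0.6314, 0.0213, 0.2502]
ee_rot: [-3.139, -0.001, 1.732]
wrist_force: [-0.3, -0.3, -8.5]
width: 0.0237
finger_force: 30.0
```

Emit:
play_rows(translation=[[0.2,0,0],[0.35,0,0],[0.4,0,0],[0.4,0,0],[0.31,0,0],[0,0,0],[0,0,0]], twist=[[0,0,0],[0,0,0],[0,0,0],[0,0,0],[0,0,0],[0,0,0],[0,0,0]], gripper=[-1,-1,-1,-1,-1,-1,-1])

```text
time: 22.35
tool_pos: [0.621, 0.0873, 0.2515]
ee_rot: [3.141, 0.001, 1.733]
wrist_force: [-0.4, 0.6, -8.8]
width: 0.0239
finger_force: 30.0
```

```bash
python3 - <<'E'
from look import *
o=robot.get_obs();print(o['tool_pos'],o['ee_rot'],o['time'],o['wrist_force'])
pic('wrist','wrist6.png'); spots('wrist',['lift_point'])
E
```

```text
[0.621  0.0873 0.2515] [3.1415 0.0013 1.7331] 22.35 [-0.4284  0.6122 -8.8069]
wrist lift_point [([0.6103, 0.1667, 0.0617], 0.66)]
```

View pics/wrist6.png

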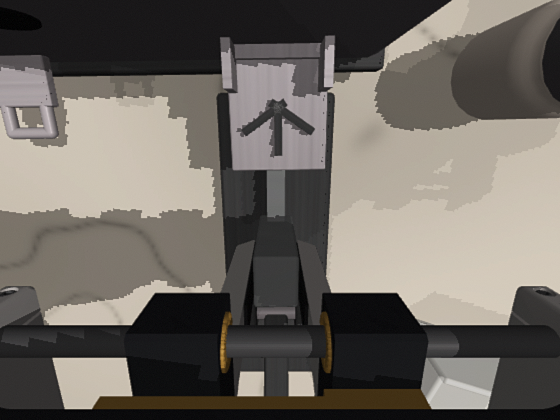

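The picture shows the saddle hidden under the lug: lug edge at row 169, columns 229–325, so its centre (277) matches the saddle's (276). Checking the 25 mm depth.

```bash
python3 - <<'E'
from look import *
s=ray('wrist',(276.3,122),.0525);y=1.733; d=np.array([np.cos(y),np.sin(y)]); n=np.array([np.sin(y),-np.cos(y)])
a=ray('wrist',(277,169.5),.062)
print(s,a,(s-a)[:2]@d,(s-a)[:2]@n)
E
```

```text
[0.6089 0.1672 0.0525] [0.6134 0.1417 0.062 ] 0.025905360903711108 -0.000328738266380756
```

Emit:
play_rows(translation=[[0,0,0.06],[0,0,0.06],[0,0,0],[0,0,0]], twist=[[0,0,0],[0,0,0],[0,0,0],[0,0,0]], gripper=[-1,-1,-1,-1])

```text
time: 22.85
tool_pos: [0.6213, 0.0865, 0.2472]
ee_rot: [3.141, 0.001, 1.731]
wrist_force: [-0.3, -0.4, -6.7]
width: 0.0238
finger_force: 30.0
```

Emit:
play_rows(translation=[[0,0,0.02],[0,0,0],[0,0,0],[0,0,0],[0,0,0],[0,0,0],[0,0,0],[0,0,0]], twist=[[0,0,0],[0,0,0],[0,0,0],[0,0,0],[0,0,0],[0,0,0],[0,0,0],[0,0,0]], gripper=[-1,-1,1,1,1,1,1,1])

```text
time: 23.65
tool_pos: [0.6211, 0.0868, 0.2459]
ee_rot: [3.141, 0.0, 1.732]
wrist_force: [1.0, 0.5, -0.1]
width: 0.0684
finger_force: 0.0
```

Emit:
play_rows(translation=[[0,0,-0.3],[0,0,-0.7],[0,0,-0.9],[0,0,-0.9],[0,0,-0.6],[0,0,0],[0,0,0]], twist=[[0,0,0],[0,0,0],[0,0,0],[0,0,0],[0,0,0],[0,0,0],[0,0,0]], gripper=[1,1,1,1,1,-1,-1])

```text
time: 24.35
tool_pos: [0.621, 0.0868, 0.3822]
ee_rot: [3.141, 0.0, 1.732]
wrist_force: [-1.4, -0.6, -0.6]
width: 0.0815
finger_force: 0.0
```

```bash
python3 - <<'E'
from look import *
o=robot.get_obs();print(o['tool_pos'],o['ee_rot'],o['time'],o['wrist_force'])
for c in('wrist','scene','side'):
    pic(c,c+'7.png');spots(c,['handle_end','jack','station','lift_point'])
E
```

```text
[0.621  0.0868 0.3822] [3.1405 0.0002 1.7318] 24.35 [-1.3932 -0.5811 -0.5941]
wrist handle_end [([0.6514, -0.09, 0.1288], 0.94)]
wrist jack []
wrist station []
wrist lift_point [([0.6062, 0.1672, 0.0647], 0.69)]
scene handle_end [([0.4114, -0.4952, 0.0005], 0.61), ([0.6532, -0.0935, 0.1255], 0.58)]
scene jack [([0.6242, 0.0815, -0.0011], 0.57)]
scene station [([0.5321, 0.2856, -0.0052], 0.92)]
scene lift_point [([0.6045, 0.1662, 0.0627], 0.64)]
side handle_end [([0.6543, -0.0913, 0.1309], 0.85)]
side jack []
side station [([0.5355, 0.2823, 0.0038], 0.89)]
side lift_point [([0.5355, 0.2841, 0.0043], 0.74)]
```

Handle pad found at (0.652, −0.093, 0.128), as the jack pose predicts. Moving over the pad with fingers shut, then pushing along its arc.

Emit:
play_rows(translation=[[-0.9,0,0],[-0.9,0,0],[-0.9,0,0],[-0.9,0,0],[-0.9,0,0],[-0.2,0,0],[0,0,0],[0,0,0]], twist=[[0,0,0],[0,0,0],[0,0,0],[0,0,0],[0,0,0],[0,0,0],[0,0,0],[0,0,0]], gripper=[-1,-1,-1,-1,-1,-1,-1,-1])

```text
time: 25.9
tool_pos: [0.6512, -0.0979, 0.3819]
ee_rot: [3.142, -0.001, 1.733]
wrist_force: [-0.8, 0.8, -0.2]
width: 0.0003
finger_force: 0.0
```

Emit:
play_rows(translation=[[0,0,0.5],[0,0,0.5],[0,0,0.1],[0,0,0.15],[-0.05,0,0.2],[-0.05,0,0.2]], twist=[[0,0,0],[0,0,0],[0,0,0],[0,0,0],[0,0,0],[0,0,0]], gripper=[-1,-1,-1,-1,-1,-1])

```text
time: 26.5
tool_pos: [0.6522, -0.1026, 0.3172]
ee_rot: [3.138, 0.002, 1.732]
wrist_force: [0.5, -0.8, 2.5]
width: 0.0002
finger_force: 0.8
```

Emit:
play_rows(translation=[[-0.05,0,0.2],[-0.05,0,0.2],[-0.05,0,0.2],[-0.05,0,0.2],[-0.05,0,0.2],[-0.03,0,0.2],[0,0,0.2],[0,0,0]], twist=[[0,0,0],[0,0,0],[0,0,0],[0,0,0],[0,0,0],[0,0,0],[0,0,0],[0,0,0]], gripper=[-1,-1,-1,-1,-1,-1,-1,-1])

```text
time: 27.3
tool_pos: [0.654, -0.1149, 0.2604]
ee_rot: [3.14, 0.003, 1.731]
wrist_force: [0.2, -2.4, 7.1]
width: 0.0007
finger_force: 3.4
```

Emit:
play_rows(translation=[[0,0,0.1],[0,0,0.1],[0,0,0.08],[0,0,0],[0,0,0]], twist=[[0,0,0],[0,0,0],[0,0,0],[0,0,0],[0,0,0]], gripper=[-1,-1,-1,-1,-1])

```text
time: 27.8
tool_pos: [0.654, -0.1154, 0.2507]
ee_rot: [3.139, 0.004, 1.731]
wrist_force: [-0.4, -3.9, 7.9]
width: 0.0003
finger_force: 3.7
```

```bash
python3 - <<'E'
from look import *
o=robot.get_obs();print(o['tool_pos'],o['ee_rot'],o['time'],o['wrist_force'])
for c in('scene','side'):
    pic(c,c+'8.png');spots(c,['handle_end','lift_point','station','jack','key_small_top','key_square_top','key_large_top'])
a=cv2.imread('pics/scene8.png')[80:290,200:420];b=cv2.imread('pics/side8.png')[150:360,130:350]
cv2.imwrite('pics/c8.png',cv2.resize(np.hstack([a,b]),None,fx=1.8,fy=1.8))
E
```

```text
[ 0.654  -0.1154  0.2507] [3.1391 0.0044 1.7307] 27.8 [-0.4038 -3.9314  7.9034]
scene handle_end [([0.6547, -0.1159, 0.0495], 0.79), ([0.5337, 0.2785, 0.0015], 0.41)]
scene lift_point [([0.608, 0.167, 0.0799], 0.59)]
scene station [([0.5324, 0.2777, 0.0044], 0.98)]
scene jack [([0.6221, 0.086, -0.0], 0.82)]
scene key_small_top []
scene key_square_top [([0.5317, 0.2671, 0.1686], 0.63)]
scene key_large_top [([0.5979, 0.2781, 0.1741], 0.49)]
side handle_end [([0.7884, -0.0675, 0.0006], 0.61), ([0.656, -0.1139, 0.0529], 0.53)]
side lift_point []
side station [([0.5335, 0.2768, 0.0127], 0.74), ([0.5991, 0.2756, 0.1679], 0.16)]
side jack []
side key_small_top [([0.4751, 0.2554, 0.1731], 0.42)]
side key_square_top [([0.538, 0.2676, 0.1748], 0.64)]
side key_large_top [([0.598, 0.2764, 0.1681], 0.51)]
```

View pics/c8.png

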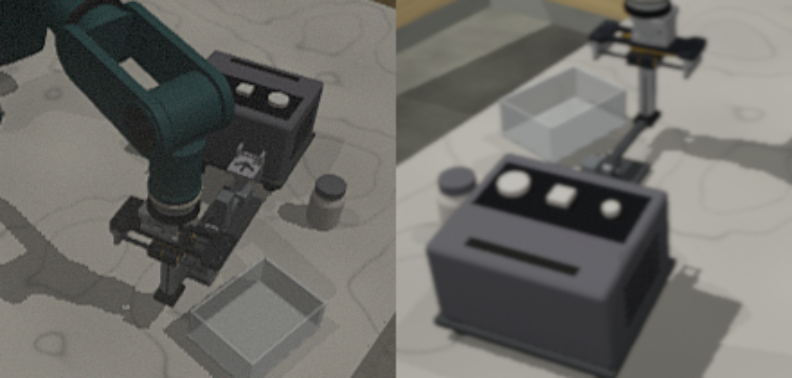

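The picture shows the station's lug end raised (lift point now at z ≈ 0.080, about 18 mm up) with the pad down. A little more push to confirm the stop.

Emit:
play_rows(translation=[[0,0,0.08],[0,0,0.05],[0,0,0],[0,0,0]], twist=[[0,0,0],[0,0,0],[0,0,0],[0,0,0]], gripper=[-1,-1,-1,-1])

```text
time: 29.0
tool_pos: [0.6538, -0.1153, 0.2493]
ee_rot: [3.138, 0.005, 1.731]
wrist_force: [-6.0, -1.7, 19.2]
width: 0.0003
finger_force: 9.4
```

It's against the stop. Letting it up slowly along the arc.

Emit:
play_rows(translation=[[0,0,-0.15],[0,0,-0.15],[0,0,-0.15],[0,0,-0.2],[0.03,0,-0.2],[0.05,0,-0.2],[0.05,0,-0.2],[0.05,0,-0.2]], twist=[[0,0,0],[0,0,0],[0,0,0],[0,0,0],[0,0,0],[0,0,0],[0,0,0],[0,0,0]], gripper=[-1,-1,-1,-1,-1,-1,-1,-1])

```text
time: 29.8
tool_pos: [0.6526, -0.1065, 0.3021]
ee_rot: [3.141, -0.0, 1.732]
wrist_force: [0.8, 0.1, 1.8]
width: 0.0007
finger_force: 0.8
```

Emit:
play_rows(translation=[[0.05,0,-0.2],[0.05,0,-0.2],[0.05,0,-0.2],[0.05,0,-0.2],[0,0,-0.5],[0,0,-0.3],[0,0,0],[0,0,0]], twist=[[0,0,0],[0,0,0],[0,0,0],[0,0,0],[0,0,0],[0,0,0],[0,0,0],[0,0,0]], gripper=[-1,-1,-1,-1,-1,-1,-1,-1])

```text
time: 30.6
tool_pos: [0.6512, -0.0989, 0.3654]
ee_rot: [3.142, 0.0, 1.732]
wrist_force: [-1.0, 0.1, -0.1]
width: 0.0005
finger_force: 0.0
```

```bash
python3 - <<'E'
from look import *
o=robot.get_obs();print(o['tool_pos'],o['ee_rot'],o['time'],o['wrist_force'])
for c in('scene','side'):
    pic(c,c+'9.png');spots(c,['handle_end','lift_point','station','jack'])
E
```

```text
[ 0.6512 -0.0989  0.3654] [3.1415 0.0004 1.7315] 30.6 [-0.9838  0.1475 -0.1282]
scene handle_end [([0.648, -0.0918, 0.1257], 0.75)]
scene lift_point [([0.6089, 0.1608, 0.0626], 0.8), ([0.6242, 0.0868, -0.0006], 0.46)]
scene station [([0.5324, 0.2765, -0.0045], 0.92)]
scene jack [([0.6228, 0.0861, -0.0006], 0.95)]
side handle_end [([0.6516, -0.09, 0.1248], 0.97)]
side lift_point [([0.6527, -0.0933, 0.1269], 0.34)]
side station [([0.5373, 0.2802, 0.0021], 0.8)]
side jack []
```

The handle is fully up. The station may have crept a few mm, so I compare before and after pictures by correlation.

```bash
python3 - <<'E'
from look import *
def P(cam,X):
    m=robot.camera_model(cam);return cv2.projectPoints(np.array([X],float),np.array(m['rvec'],float),np.array(m['tvec'],float),np.array(m['camera_matrix']),None)[0].ravel()
for c,r in(('side',(245,345,155,285)),('scene',(108,182,290,380))):
    A=[cv2.imread(f'pics/{c}{k}.png',0).astype(np.float32) for k in('0','7','9')]
    y0,y1,x0,x1=r
    for i,j in((0,1),(1,2)):
        T=A[i][y0:y1,x0:x1];S=A[j][y0-8:y1+8,x0-8:x1+8]
        M=cv2.matchTemplate(S,T,cv2.TM_CCOEFF_NORMED);_,v,_,l=cv2.minMaxLoc(M);
        sub=lambda a,b,d:(.5*(a-d)/(a-2*b+d))
        x,y=l;dx=x-8+sub(M[y,x-1],M[y,x],M[y,x+1]);dy=y-8+sub(M[y-1,x],M[y,x],M[y+1,x]);print(c,i,j,round(float(dx),2),round(float(dy),2),round(v,3))
    p=[.537,.2554,.16];print(c,'px per 10mm x,y',P(c,[.547,.2554,.16])-P(c,p),P(c,[.537,.2654,.16])-P(c,p))
E
```

```text
side 0 1 0.09 0.07 0.905
side 1 2 0.72 -1.25 0.981
side px per 10mm x,y [-3.6961 -1.4424] [-2.7796  2.3231]
scene 0 1 -0.06 -0.16 0.733
scene 1 2 -0.14 1.01 0.456
scene px per 10mm x,y [2.5803 1.1516] [ 1.6579 -1.4388]
```

The station slid about 4.5 mm towards the jack during the first lift, while the jack stayed put. The saddle is still well within the lug, so I go on to the final push.

Emit:
play_rows(translation=[[0,0,0.5],[0,0,0.2],[0,0,0.1],[-0.05,0,0.15],[-0.05,0,0.2],[-0.05,0,0.2],[-0.05,0,0.2],[-0.05,0,0.2]], twist=[[0,0,0],[0,0,0],[0,0,0],[0,0,0],[0,0,0],[0,0,0],[0,0,0],[0,0,0]], gripper=[-1,-1,-1,-1,-1,-1,-1,-1])

```text
time: 31.9
tool_pos: [0.653, -0.109, 0.2953]
ee_rot: [3.14, 0.001, 1.732]
wrist_force: [0.9, -0.9, 6.9]
width: 0.0006
finger_force: 3.2
```

Emit:
play_rows(translation=[[-0.05,0,0.2],[-0.05,0,0.2],[-0.05,0,0.2],[-0.03,0,0.2],[0,0,0.2],[0,0,0.1],[0,0,0],[0,0,0]], twist=[[0,0,0],[0,0,0],[0,0,0],[0,0,0],[0,0,0],[0,0,0],[0,0,0],[0,0,0]], gripper=[-1,-1,-1,-1,-1,-1,-1,-1])

```text
time: 32.7
tool_pos: [0.6542, -0.1165, 0.2529]
ee_rot: [3.14, 0.002, 1.731]
wrist_force: [-0.8, -0.9, 6.2]
width: 0.0007
finger_force: 3.5
```

Emit:
play_rows(translation=[[0,0,0.08],[0,0,0.08],[0,0,0.04],[0,0,0],[0,0,0],[0,0,0]], twist=[[0,0,0],[0,0,0],[0,0,0],[0,0,0],[0,0,0],[0,0,0]], gripper=[-1,-1,-1,-1,-1,-1])

```text
time: 33.3
tool_pos: [0.654, -0.1164, 0.2492]
ee_rot: [3.138, 0.003, 1.732]
wrist_force: [-7.7, -1.2, 19.2]
width: 0.0005
finger_force: 9.6
```

```bash
python3 - <<'E'
from look import *
o=robot.get_obs();print(o['tool_pos'],o['time'],o['wrist_force'])
for c in('scene','side'):
    robot.snapshot(c);spots(c,['handle_end','lift_point','station','jack'])
E
```

```text
[ 0.654  -0.1164  0.2492] 33.3 [-7.6544 -1.2202 19.2039]
scene handle_end [([0.6551, -0.1151, 0.05], 0.65)]
scene lift_point [([0.6094, 0.1613, 0.0824], 0.8)]
scene station [([0.5353, 0.2766, 0.0038], 0.59)]
scene jack [([0.625, 0.0828, -0.0006], 0.8)]
side handle_end [([0.5972, 0.2703, 0.1707], 0.46)]
side lift_point []
side station [([0.5379, 0.2769, 0.0066], 0.95), ([0.6546, -0.1135, 0.0471], 0.25)]
side jack []
```

The handle is on its stop with 19 N on it, and the lug is raised to z ≈ 0.081. Handing in.

```bash
python3 -c "
from bench import robot
print(robot.close_job())"
```

```text
the job is handed in; nothing more can be done
None
```

I pressed the three keys in order, tried the lift once, and handed in holding the handle fully down with the station raised about 18 mm on the saddle; it slid about 4.5 mm towards the jack in the trial lift, so the saddle ends that far off the lug's centre.

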